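# Seat a carving blank in the hold-down jig and clamp it

### The job

Set the carving blank in its hold-down jig with light touches of the fingertips, gripping and lifting nothing: first push on the middle of its near long edge until it lies flat along the fence, then push on the middle of its free end until it is home against the end stop. Then lock it so that it cannot creep: press the red handle of the toggle clamp beside the end stop fully down, and after that the handle of the other clamp. Touch everything gently, keep the blank seated, leave the slip stone, the tape roll and the loose offcut where they are, and finish clear of everything.

Things in the scene. Friction and masses are not known exactly. Their poses are not given: they have to be found in the camera images.
- jig: fixed plywood board 222 (x) x 315 (y) x 18 mm on 8 mm feet, its top 26 mm above the bench; origin: on the bench under it; x away from the robot, y left, z up. On it: a wooden fence along y, 14 mm high, face at x=+5 mm, from y=-145 to +155; a wooden end stop, 14 mm high, face at y=-120, from x=-67 to +3; behind the fence two toggle clamps, at y=-85 (beside the stop) and y=+55
- blank: loose pale lime-wood board 70 (x) x 240 (y) x 25 mm, 0.24 kg, pencil lines on top; origin: centre of its underside. It lies on the jig board (underside 26 mm, top 51 mm above the bench), 7 to 17 mm short of the fence and 11 to 31 mm short of the end stop; when home its origin is at x=-30, y=0 in the jig frame. It slides at about 1 to 2 N
- near_edge (a point): middle of the blank's long side on the robot's side (its -x side), half-way up: push here, toward +x of the jig, to lay the blank along the fence
- free_end (a point): middle of the blank's end away from the end stop (its +y end), half-way up: push here, toward -y of the jig, to bring the blank home
- stop_end (a point): middle of the blank's other end (its -y end), half-way up; home when it touches the end stop, y=-120 mm in the jig frame
- far_edge_stop_end (a point): point half-way up the blank's far long side (+x), 10 mm from its end by the stop; touches the fence, x=+5 mm in the jig frame, when home
- far_edge_free_end (a point): point half-way up the blank's far long side (+x), 10 mm from its free end; touches the fence, x=+5 mm in the jig frame, when home
- stop_clamp_handle (a joint): handle of the clamp beside the end stop, rad, relative to its arm: 0 = raised as found (0.63 above level), grows as pressed down; 0.90 = level, pointing to +x of the jig, toggle at dead centre; 0.94 = fully down on its hard stop. Pin on the arm: x=61, y=-85, z=66 to 71 mm in the jig frame. About 2 N on the grip moves it, up to 8 N near the end; it stays where left and lowers the arm
- stop_clamp_grip (a point): top of the red grip (15 mm thick, 45 mm long, along the handle) of the clamp beside the end stop, 66 mm from the pin and 18 mm from the grip's end; press down here. As found it is at x=108 in the jig frame, 113 mm above the bench; fully down at x=127, 79 mm above it
- free_clamp_handle (a joint): the same for the other clamp, near the free end: 0 = raised, as found; 0.94 = fully down. Pin at about x=61, y=+55, z=66 to 71 mm in the jig frame
- free_clamp_grip (a point): top of the red grip of the other clamp, as for the first; press down here. As found it is at x=108 in the jig frame, 113 mm above the bench; fully down at x=127, 79 mm above it
- stop_clamp_arm: steel arm of the clamp beside the end stop; origin: its pin, x=41, y=-85, z=69 mm in the jig frame. It reaches 84 mm toward the robot over fence and blank; as found it is raised by 0.27 rad, its top 110 mm above the bench; clamped, its rubber foot presses on the blank's top
- free_clamp_arm: the same arm of the other clamp, pin at x=41, y=+55, z=69 mm in the jig frame
- offcut: bystander: plain lime-wood offcut 50 x 62 x 45 mm high, on the bench beyond the jig; origin: centre of its underside; leave alone
- stone: bystander: grey slip stone (small flat sharpening stone) 30 x 100 x 12 mm lying on the bench beyond the jig; origin: centre of its underside; leave alone
- tape: bystander: roll of masking tape lying flat, 96 mm across, 25 mm high; origin: centre of its underside; leave alone

How it is judged:
By the outcome, as a careful person would: the job done as asked, in the order asked, and still so for the second after the job is handed in, with the robot touching nothing.
It also fails if it takes over 54 s, if anything falls off the work surface, if the arm or the gripper's body presses on something with over 40 N, if the wrist force passes 120 N, or if a joint passes its speed limit or range.

### The arm

A 6-joint arm with a two-finger parallel gripper is mounted at the origin on a cart in front of the work surface, level with it; the furniture and walls round the work are solid. World frame = base frame: x ahead of the robot, y to its left, z up, the work surface at z = 0. Lengths are in m, angles in rad, forces in N, time in s.
With the tool pointing down it reaches from about 0.275 to 0.775 m from the base axis. Payload 14.6 kg.
Tool frame: the origin (TCP) lies between the finger pads; the fingertips stand env.tip_reach ahead of it and the grasp point (between the pads) lies 5 mm behind it (env.tip_reach is the distance from the TCP to the fingertips, in m); z points along the fingers, y is the line along which they close (so a half turn about z gives the same grasp; the last joint's range is limited). The gripper opens to 85 mm and grips with 20 to 120 N. Pads are 22 mm wide; open, the fingers measure 114 mm over their backs; the gripper's body (76 mm by 85 mm) begins 54 mm behind the grasp point. The pads swing forward as they close: fully open they stand 13 mm farther back than shut.
Start: joints at [1.182, 0.263, -0.048, 1.259, 0, 1.415], TCP at [0.122, 0.511, 0.245] pointing down, gripper open.
Joint ranges: [-2.65, 2.65], [-0.89, 1.7], [-1.18, 1.37], [-2.13, 2.11], [-1.35, 1.29], [-3.14, 3.14]. Speed limits (rad/s): [1.89, 1.89, 2.57, 2.79, 3.14, 3.14].

### API

Orientations are given as a unit quaternion [x, y, z, w].
In Python, from bench import env gives the robot as it stands.
- The arm moves only by the shell command python3 -m jog 'ROWS' [OPENING] [FORCE]. ROWS is JSON, a list of rows, each an object of numbers: "x", "y", "z": the shift along the tool's x, y, z in units of 60 mm (1.0 is 60 mm); "rx", "ry", "rz": the turn, a rotation vector about the tool's x, y, z in units of 10 degrees (1.0 is 10 degrees). In form: [{"x": .., "y": .., "z": .., "rx": .., "ry": .., "rz": ..}, ...]. A call has exactly 10 rows; each row shifts and turns the commanded pose from where the row before left it, along the tool's axes as they then stand; what a row does not reach is not made up. A row lasts 1/8 s, in which the tool goes at most 62.5 mm and 10.7 degrees, less where a joint would pass 70% of its speed; a pose out of reach is approached as far as the arm can. A call is refused whole if a number of a shift passes 1 or a number of a turn 1, either way. A call with a gripper value outside its range is refused whole. OPENING is the opening, from 0 (shut) to 1 (fully open), set as the call begins (- or left out, the last holds). The fingers move at their own pace and stop on an object; FORCE is the grip in N (left out, the last holds). Time passes only in rows, so rows that do not move let the fingers close, or fill a call up. It gives the time, the measured TCP pose, the force, the opening and the grip force at its end, in the units of the state.
- env.sense(): the state, without advancing time (a new reading comes with each control period).
- env.get_image(name): name is "side" or "top"; returns a dict with "image" (420x560x3 uint8, red, green, blue), "mtx" (3x3 intrinsics, pixels), "R" (3x3) and "t" (3): a world point X has camera coordinates R X + t. Camera axes: x right, y down, z forward; pixel columns grow to the right and rows downward; lengths in m; the calibration is good to about 2 mm. A picture is of the moment at which its call begins. There is no depth.
- env.finish_job(): hands the job in; it is judged then, once.
The state is a dict: "time": time; "joint_pos": joint angles; "joint_velocities": joint speeds; "joint_torque": joint torques, N m; "eef_pos": TCP position; "ee_rot": TCP orientation; "ft_force": force on the tool from outside, world axes, zero at the start; "ft_torque": the same for the moment, N m; "gripper_width": finger opening in m; "grip_force": force on a finger pad.
Only numpy, scipy, OpenCV 4.12 (cv2) and the standard library are available. Lean on these libraries where they do the work, as an engineer would, in place of code of your own. Each camera call takes 0.05 s, during which the arm holds its last target. There are 200 camera calls.

## Working session

There is one attempt and no reset: what is moved stays moved. The work goes in short steps, Python scripts to look and compute and a shell command to move; the robot and the scene stay as the last step left them, time stands still between calls to the robot, and variables do not carry over. Pictures are saved under pics/ and viewed, at most 10 in all, crops included, and the job is handed in when it is done.

```bash
mkdir -p pics; python3 - <<'E'
from bench import env
import cv2
s=env.sense()
print({k:s[k] for k in('time','eef_pos','ee_rot','ft_force','gripper_width')},env.tip_reach)
for n in('side','top'):
    d=env.get_image(n);cv2.imwrite(f'pics/{n}0.png',d['image'][:,:,::-1]);print(n,d['mtx'].tolist(),d['R'].tolist(),d['t'].tolist())
E
```

```text
{'time': 0.0, 'eef_pos': array([0.12152531, 0.51049502, 0.24482395]), 'ee_rot': array([ 1.16646085e-01,  9.93173410e-01, -4.93696674e-04, -1.60437220e-04]), 'ft_force': array([0.08890738, 0.48624249, 0.25170283]), 'gripper_width': 0.08554814210274} 0.014
side [[401.83239687781975, 0.0, 277.0797470689073], [0.0, 401.83239687781975, 207.8159088811199], [0.0, 0.0, 1.0]] [[0.8178187836980877, -0.5753200516381928, 0.013389369425321452], [-0.2880993713661681, -0.4294532549829938, -0.8559022455882042], [0.4981678324109249, 0.6961154645369826, -0.5169642838566914]] [-0.6379295181364499, 0.1107722051647951, 0.7952715305212481]
top [[409.1927050482924, 0.0, 280.2991095590691], [0.0, 409.1927050482924, 211.6286843956993], [0.0, 0.0, 1.0]] [[-0.018330571225162656, -0.9997328205164597, -0.014081112909269982], [-0.9812786986059633, 0.02068915932047091, -0.19147865246235624], [0.19171881968327173, 0.010307583073472643, -0.9813957651785729]] [-0.2629237463465014, 0.5825146229017151, 0.8444601816495645]
```

View pics/side0.png

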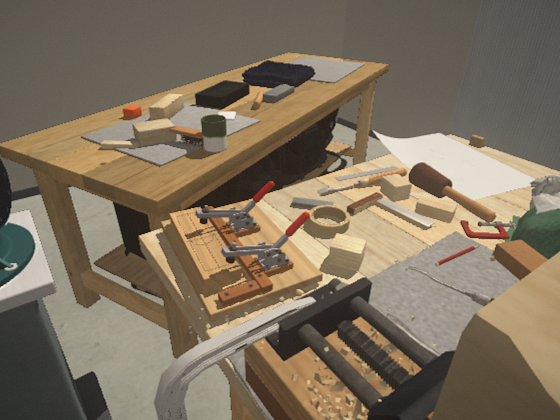

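View pics/top0.png

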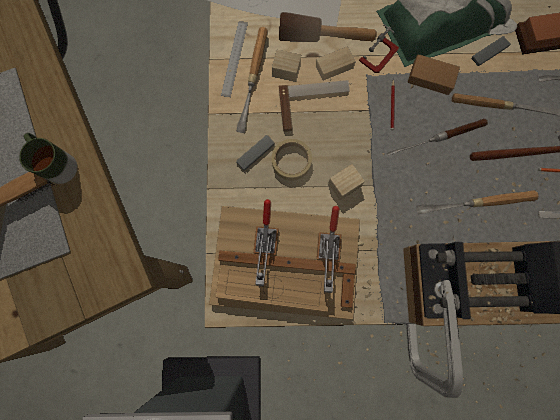

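The side view shows the jig with grips near (262,192) and (298,225). The top view shows the jig at cols 213–360, rows 205–325, with the stop clamp on the right at (330,250). I'll enlarge both.

```bash
python3 - <<'E'
import cv2
for n,(u,v,w,h,k) in {'top':(203,192,170,140,4.5),'side':(155,170,175,140,4.5)}.items():
    i=cv2.imread(f'pics/{n}0.png')[v:v+h,u:u+w]
    i=cv2.resize(i,None,fx=k,fy=k,interpolation=cv2.INTER_CUBIC)
    for a in range(0,w,10): cv2.putText(i,str(u+a),(int(a*k),8),0,.3,(255,255,0))
    for b in range(0,h,10): cv2.putText(i,str(v+b),(0,int(b*k)+4),0,.3,(255,255,0))
    cv2.imwrite(f'pics/{n}0c.png',i)
E
```

```text
(no output)
```

View pics/top0c.png

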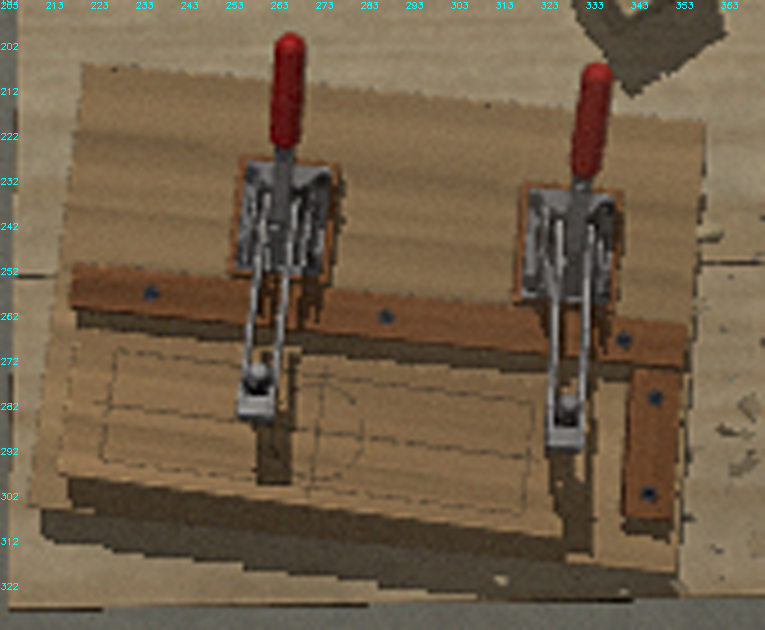

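View pics/side0c.png

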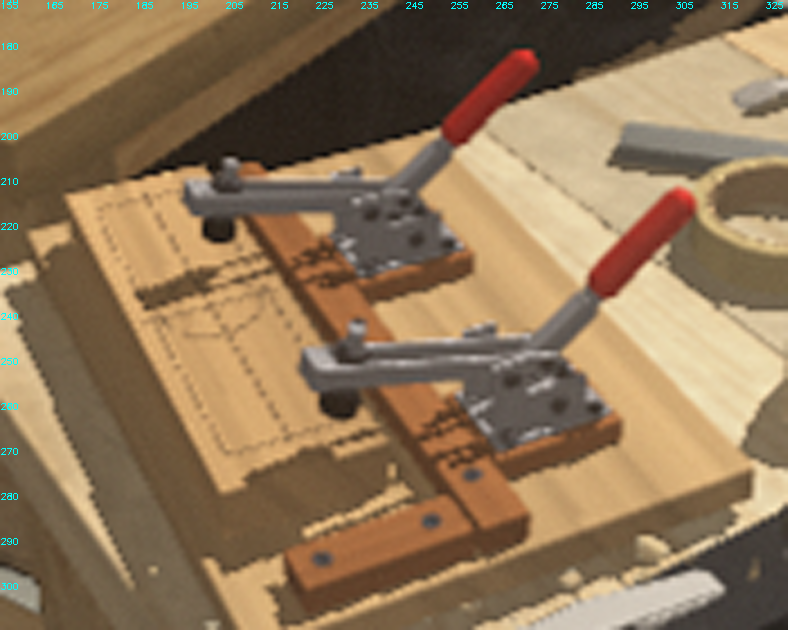

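Top crop: the fence's near top edge runs from (70,305) to (686,367). The blank's near edge runs from (60,473) to (560,537), clear of fence and stop. Side crop: the blank's near corners are at (68,197) and (222,492). Next step is to triangulate these.

```bash
cat > h.py <<'E'
import numpy as np,cv2
from bench import env
O={'top':(203,192),'side':(155,170)}
C={}
def cam(n):
    if n not in C:C[n]=env.get_image(n)
    return C[n]
def ray(n,c,crop=True):
    d=cam(n);p=np.array(c,float)
    if crop:p=(p+.5)/4.5-.5+O[n]
    r=d['R'].T@np.linalg.solve(d['mtx'],[*p,1]);return -d['R'].T@d['t'],r/np.linalg.norm(r)
def plane(n,c,z,crop=True):
    o,r=ray(n,c,crop);return o+r*(z-o[2])/r[2]
def tri(a,b,crop=True):
    o,r=ray('top',a,crop);p,s=ray('side',b,crop)
    k=np.linalg.lstsq(np.c_[r,-s],p-o,rcond=None)[0]
    A,B=o+r*k[0],p+s*k[1];return (A+B)/2,np.linalg.norm(A-B)
E
python3 - <<'E'
from h import *
np.set_printoptions(precision=4,suppress=True)
L=plane('top',(70,305),.04);R=plane('top',(686,367),.04)
e=(L-R)[:2];print('fence L,R',L,R,'len',np.linalg.norm(e))
ey=e/np.linalg.norm(e);ex=np.array([ey[1],-ey[0]]);yaw=np.arctan2(ex[1],ex[0])
O_=(L+R)[:2]/2-ex*.005-ey*.005
print('jig',O_,'yaw deg',np.degrees(yaw))
J=lambda P:np.r_[(P[:2]-O_)@ex,(P[:2]-O_)@ey,P[2]]*1000
for n,c,z in [('far-left board',(82,64),.026),('far-right board',(705,122),.026),('nearright board',(677,570),.026),('stop near L',(623,516),.04),('stop near R',(672,521),.04),('blank NL',(60,473),.051),('blank NR',(560,537),.051),('blank FL',(80,328),.051),('blank FR',(600,378),.051)]:
    print(n,J(plane('top',c,z)))
for n,a,b in [('blank NL',(60,473),(68,197)),('blank NR',(560,537),(222,492)),('stop near R',(672,521),(303,593)),('stop nearL',(623,516),(287,552))]:
    P,g=tri(a,b);print('tri',n,P,J(P),'gap',g)
m={}
for n in('top','side'):
    h=cv2.cvtColor(cam(n)['image'],cv2.COLOR_RGB2HSV)
    k=(((h[...,0]<6)|(h[...,0]>174))&(h[...,1]>170)&(h[...,2]>60)).astype(np.uint8)
    _,l,st,ce=cv2.connectedComponentsWithStats(k)
    m[n]=sorted([tuple(ce[i]) for i in range(1,len(st)) if 60<st[i][4]<600 and 200<ce[i][0]<345 and 170<ce[i][1]<240]);print(n,m[n])
for a,b in zip(m['top'],m['side']):
    P,g=tri(a,b,False);print('grip',P,J(P),g)
E
```

```text
fence L,R [ 0.4765 -0.1363  0.04  ] [ 0.441  -0.4334  0.04  ] len 0.2991947403546505
jig [ 0.4532 -0.2893] yaw deg -6.808035842096167
far-left board [127.0389 166.6739  26.    ]
far-right board [ 128.0423 -148.3318   26.    ]
nearright board [ -90.5555 -148.8847   26.    ]
stop near L [ -67.7297 -119.5552   40.    ]
stop near R [ -67.6983 -142.7525   40.    ]
blank NL [-74.4881 147.1915  51.    ]
blank NR [-79.9994 -89.5543  51.    ]
blank FL [ -6.0689 146.5031  51.    ]
blank FR [  -4.878  -102.6465   51.    ]
tri blank NL [ 0.3977 -0.1343  0.0487] [-73.5067 147.3121  48.679 ] gap 0.0021593615865004834
tri blank NR [ 0.3638 -0.3693  0.0485] [-79.2346 -90.0493  48.4963] gap 0.0017743747006676068
tri stop near R [ 0.3693 -0.4237  0.0366] [ -67.3877 -143.413    36.5963] gap 0.0008019723167382465
tri stop nearL [ 0.3732 -0.401   0.037 ] [ -66.1399 -120.4622   37.0134] gap 0.0034595242431529048
top [(np.float64(266.1575342465753), np.float64(211.78082191780823)), (np.float64(333.73809523809524), np.float64(217.9920634920635))]
side [(np.float64(263.5389221556886), np.float64(190.61676646706587)), (np.float64(296.9015544041451), np.float64(223.49222797927462))]
grip [ 0.5688 -0.246   0.1039] [109.6883  56.6325 103.8769] 0.0021225069627289366
grip [ 0.5523 -0.3852  0.1026] [109.7944 -83.4844 102.5607] 0.00048533198994835667
```

The jig frame holds up: origin (0.453,-0.289), yaw -6.8°, with fence length, stop, board and grips all agreeing to about 2 mm. The blank's centre is about (-42,+28) mm, roughly 29 mm short of the stop. I'll shut the fingers, align with the jig and travel.

```bash
cat >> h.py <<'E'
from scipy.spatial.transform import Rotation as Ro
O_=np.array([.4532,-.2893]);Y=np.radians(-6.81);ex=np.array([np.cos(Y),np.sin(Y)]);ey=np.array([-ex[1],ex[0]])
def J(P):P=np.array(P);return np.r_[(P[:2]-O_)@ex,(P[:2]-O_)@ey,P[2]]*1000
def st():
    s=env.sense();R=Ro.from_quat(s['ee_rot']).as_matrix()
    W=np.c_[np.r_[ex,0],np.r_[ey,0],[0,0,1]]
    tip=s['eef_pos']+R[:,2]*env.tip_reach
    np.set_printoptions(precision=3,suppress=True)
    f=W.T@s['ft_force']
    print('t',s['time'],'tcp',J(s['eef_pos']),'tip',J(tip),'F',f,'w',s['gripper_width'],'reach',env.tip_reach)
    print(W.T@R)
    return W.T@R
def go(*d):  # jig mm deltas of tip -> tool units
    M=st();print('rows total units',M.T@np.array(d)/60)
E
python3 -m jog '[{"rz":-0.66},{"x":-0.508,"y":-0.75},{"x":-0.508,"y":-0.75},{"x":-0.508,"y":-0.75},{"x":-0.508,"y":-0.75},{"x":-0.508,"y":-0.75},{"x":-0.508,"y":-0.75},{"x":-0.508,"y":-0.75},{"x":-0.508,"y":-0.75},{"x":-0.508,"y":-0.75}]' 0 20
python3 -c "from h import *;st()"
```

```text
t 0.2 tcp [-424.129  754.923  245.004] tip [-424.131  754.914  231.004] F [0.844 0.127 0.342] w 0.08512174401793285 reach 0.014
[[-0.993  0.115 -0.   ]
 [ 0.115  0.993 -0.001]
 [ 0.    -0.001 -1.   ]]schema error: expected keys x, y, z, rx, ry, rz
```

```bash
python3 -m jog '[{"x":0,"y":0,"z":0,"rx":0,"ry":0,"rz":-0.66},{"x":-0.508,"y":-0.75,"z":0,"rx":0,"ry":0,"rz":0},{"x":-0.508,"y":-0.75,"z":0,"rx":0,"ry":0,"rz":0},{"x":-0.508,"y":-0.75,"z":0,"rx":0,"ry":0,"rz":0},{"x":-0.508,"y":-0.75,"z":0,"rx":0,"ry":0,"rz":0},{"x":-0.508,"y":-0.75,"z":0,"rx":0,"ry":0,"rz":0},{"x":-0.508,"y":-0.75,"z":0,"rx":0,"ry":0,"rz":0},{"x":-0.508,"y":-0.75,"z":0,"rx":0,"ry":0,"rz":0},{"x":-0.508,"y":-0.75,"z":0,"rx":0,"ry":0,"rz":0},{"x":-0.508,"y":-0.75,"z":0,"rx":0,"ry":0,"rz":0}]' 0 20
python3 -c "from h import *;st()"
```

```text
time: 1.45
eef_pos: [0.3466, 0.0743, 0.2454]
ee_rot: [0.059, 0.998, 0.0, 0.0]
ft_force: [0.7, 1.1, -1.1]
gripper_width: 0.0001
grip_force: 0.0
t 1.45 tcp [-148.997  348.426  245.427] tip [-148.988  348.428  231.427] F [ 0.608  1.13  -1.057] w 0.00010520117863830067 reach 0.014
[[-1.    -0.     0.001]
 [-0.     1.     0.   ]
 [-0.001  0.    -1.   ]]
```

```bash
python3 -m jog '[{"x":0,"y":-0.76,"z":0.28,"rx":0,"ry":0,"rz":0},{"x":0,"y":-0.76,"z":0.28,"rx":0,"ry":0,"rz":0},{"x":0,"y":-0.76,"z":0.28,"rx":0,"ry":0,"rz":0},{"x":0,"y":-0.76,"z":0.28,"rx":0,"ry":0,"rz":0},{"x":0,"y":-0.76,"z":0.28,"rx":0,"ry":0,"rz":0},{"x":0,"y":-0.76,"z":0.28,"rx":0,"ry":0,"rz":0},{"x":0,"y":-0.76,"z":0.28,"rx":0,"ry":0,"rz":0},{"x":0,"y":0,"z":0,"rx":0,"ry":-1,"rz":0},{"x":0,"y":0,"z":0,"rx":0,"ry":-1,"rz":0},{"x":0,"y":0,"z":0,"rx":0,"ry":-1,"rz":0}]'
python3 - <<'E'
from h import *
M=st();tip=J(env.sense()['eef_pos'])+M[:,2]*14
print((M.T@(np.array([-103,28,36.5])-tip))/60, M.T@[1,0,0])
E
```

```text
time: 2.7
eef_pos: [0.3085, -0.2409, 0.1282]
ee_rot: [0.057, 0.963, -0.017, 0.261]
ft_force: [1.0, -1.5, 0.1]
gripper_width: 0.0001
grip_force: 0.0
t 2.7 tcp [-149.435   30.856  128.231] tip [-142.362   30.835  116.149] F [ 1.195 -1.372  0.068] w 0.00010879230122155255 reach 0.014
[[-0.863 -0.001  0.505]
 [-0.002  1.    -0.002]
 [-0.505 -0.002 -0.863]]
[ 0.105 -0.045  1.477] [-0.863 -0.001  0.505]
```

```bash
python3 -m jog '[{"x":0.026,"y":-0.011,"z":0.37,"rx":0,"ry":0,"rz":0},{"x":0.026,"y":-0.011,"z":0.37,"rx":0,"ry":0,"rz":0},{"x":0.026,"y":-0.011,"z":0.37,"rx":0,"ry":0,"rz":0},{"x":0.026,"y":-0.011,"z":0.37,"rx":0,"ry":0,"rz":0},{"x":0,"y":0,"z":0,"rx":0,"ry":0,"rz":0},{"x":-0.036,"y":0,"z":0.021,"rx":0,"ry":0,"rz":0},{"x":-0.036,"y":0,"z":0.021,"rx":0,"ry":0,"rz":0},{"x":-0.036,"y":0,"z":0.021,"rx":0,"ry":0,"rz":0},{"x":-0.036,"y":0,"z":0.021,"rx":0,"ry":0,"rz":0},{"x":-0.036,"y":0,"z":0.021,"rx":0,"ry":0,"rz":0}]'
python3 - <<'E'
from h import *
st()
for n in('side','top'):
    i=cam(n)['image'][:,:,::-1];u,v=O[n]
    cv2.imwrite(f'pics/{n}1.png',i)
a=cv2.resize(cv2.imread('pics/top1.png')[192:332,203:373],None,fx=2.35,fy=2.35,interpolation=2)
b=cv2.resize(cv2.imread('pics/side1.png')[170:310,155:325],None,fx=2.35,fy=2.35,interpolation=2)
cv2.imwrite('pics/both1.png',np.hstack([a,b]))
E
```

```text
time: 3.95
eef_pos: [0.3593, -0.2496, 0.0477]
ee_rot: [0.057, 0.964, -0.015, 0.258]
ft_force: [-0.2, -0.4, -0.2]
gripper_width: -0.0001
grip_force: 0.0
t 3.95 tcp [-97.9    28.272  47.712] tip [-90.899  28.272  35.589] F [-0.137 -0.379 -0.154] w -5.792319897188461e-05 reach 0.014
[[-0.866 -0.     0.5  ]
 [-0.     1.    -0.   ]
 [-0.5   -0.    -0.866]]
```

View pics/both1.png

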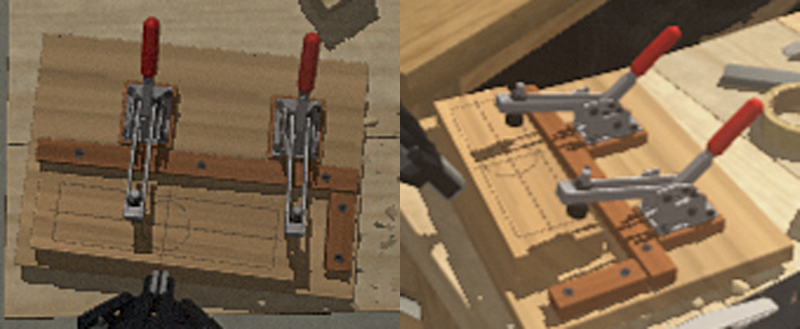

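The left half shows the shut fingertips at about (160,272), a few mm short of the middle of the blank's near edge. The right half shows the gripper clear of both clamp arms. Creeping forward.

```bash
python3 -m jog '[{"x":-0.029,"y":0,"z":0.017,"rx":0,"ry":0,"rz":0},{"x":-0.029,"y":0,"z":0.017,"rx":0,"ry":0,"rz":0},{"x":-0.029,"y":0,"z":0.017,"rx":0,"ry":0,"rz":0},{"x":-0.029,"y":0,"z":0.017,"rx":0,"ry":0,"rz":0},{"x":-0.022,"y":0,"z":0.0125,"rx":0,"ry":0,"rz":0},{"x":-0.022,"y":0,"z":0.0125,"rx":0,"ry":0,"rz":0},{"x":-0.022,"y":0,"z":0.0125,"rx":0,"ry":0,"rz":0},{"x":-0.022,"y":0,"z":0.0125,"rx":0,"ry":0,"rz":0},{"x":0,"y":0,"z":0,"rx":0,"ry":0,"rz":0},{"x":0,"y":0,"z":0,"rx":0,"ry":0,"rz":0}]'
python3 - <<'E'
from h import *
st()
cv2.imwrite('pics/top2.png',cam('top')['image'][:,:,::-1])
E
```

```text
time: 5.3
eef_pos: [0.3733, -0.2513, 0.0476]
ee_rot: [0.057, 0.964, -0.015, 0.258]
ft_force: [0.2, 0.0, -0.6]
gripper_width: -0.0004
grip_force: 0.1
t 5.3 tcp [-83.847  28.26   47.647] tip [-76.844  28.262  35.524] F [ 0.196  0.064 -0.618] w -0.00036501952800741184 reach 0.014
[[-0.866 -0.     0.5  ]
 [-0.     1.     0.   ]
 [-0.5   -0.    -0.866]]
```

```bash
python3 -m jog '[{"x":-0.0144,"y":0,"z":0.0084,"rx":0,"ry":0,"rz":0},{"x":-0.0144,"y":0,"z":0.0084,"rx":0,"ry":0,"rz":0},{"x":-0.0144,"y":0,"z":0.0084,"rx":0,"ry":0,"rz":0},{"x":-0.0144,"y":0,"z":0.0084,"rx":0,"ry":0,"rz":0},{"x":0,"y":0,"z":0,"rx":0,"ry":0,"rz":0},{"x":0,"y":0,"z":0,"rx":0,"ry":0,"rz":0},{"x":0,"y":0,"z":0,"rx":0,"ry":0,"rz":0},{"x":0,"y":0,"z":0,"rx":0,"ry":0,"rz":0},{"x":0,"y":0,"z":0,"rx":0,"ry":0,"rz":0},{"x":0,"y":0,"z":0,"rx":0,"ry":0,"rz":0}]'
python3 - <<'E'
from h import *
st()
i=cam('top')['image'][:,:,::-1]
cv2.imwrite('pics/top3.png',i);cv2.imwrite('pics/side3.png',cam('side')['image'][:,:,::-1])
a=cv2.imread('pics/top1.png')
f=lambda i:cv2.resize(i[240:330,203:373],None,fx=3.3,fy=3.3,interpolation=2)
cv2.imwrite('pics/cmp3.png',np.vstack([f(a),f(i)]))
E
```

```text
time: 6.6
eef_pos: [0.3768, -0.2519, 0.0475]
ee_rot: [0.058, 0.964, -0.016, 0.258]
ft_force: [-10.4, -1.6, 6.1]
gripper_width: -0.0001
grip_force: 4.8
t 6.6 tcp [-80.256  28.128  47.489] tip [-73.266  28.12   35.359] F [-10.109  -2.834   6.122] w -0.00012029745269037411 reach 0.014
[[-0.866  0.     0.499]
 [ 0.     1.    -0.001]
 [-0.499 -0.    -0.866]]
```

View pics/cmp3.png

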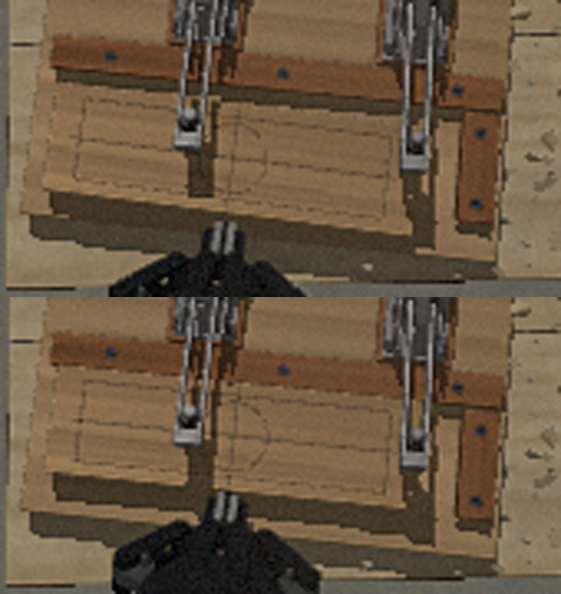

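The bottom panel shows the shadow gap at the fence gone, so the blank lies flat along it at about 10 N. Backing off, rising and levelling.

```bash
python3 -m jog '[{"x":0.06,"y":0,"z":-0.035,"rx":0,"ry":0,"rz":0},{"x":0.26,"y":0,"z":-0.15,"rx":0,"ry":0,"rz":0},{"x":0.26,"y":0,"z":-0.15,"rx":0,"ry":0,"rz":0},{"x":-0.28,"y":0,"z":-0.48,"rx":0,"ry":0,"rz":0},{"x":-0.28,"y":0,"z":-0.48,"rx":0,"ry":0,"rz":0},{"x":-0.28,"y":0,"z":-0.48,"rx":0,"ry":0,"rz":0},{"x":0,"y":0.5,"z":0,"rx":0,"ry":1,"rz":0},{"x":0,"y":0.5,"z":0,"rx":0,"ry":1,"rz":0},{"x":0,"y":0.5,"z":0,"rx":0,"ry":1,"rz":0},{"x":0,"y":0,"z":0,"rx":0,"ry":0,"rz":0}]'
python3 - <<'E'
from h import *
st()
# blank after push: pencil frame/near edge etc. from saved top3 (fresh cameras = same calib)
E
```

```text
time: 7.95
eef_pos: [0.3502, -0.157, 0.1474]
ee_rot: [0.056, 0.998, 0.001, 0.002]
ft_force: [0.2, -1.0, 1.1]
gripper_width: 0.0005
grip_force: 0.0
t 7.95 tcp [-117.921  119.186  147.35 ] tip [-117.861  119.212  133.35 ] F [ 0.307 -1.005  1.062] w 0.0005444329653593917 reach 0.014
[[-1.    -0.006  0.004]
 [-0.006  1.     0.002]
 [-0.004  0.002 -1.   ]]
```

```bash
python3 -m jog '[{"x":0,"y":0.5,"z":0,"rx":0,"ry":0,"rz":0},{"x":0,"y":0.5,"z":0,"rx":0,"ry":0,"rz":0.03},{"x":-0.487,"y":0,"z":0,"rx":0,"ry":0,"rz":0},{"x":-0.487,"y":0,"z":0,"rx":0,"ry":0,"rz":0},{"x":-0.487,"y":0,"z":0,"rx":0,"ry":0,"rz":0},{"x":0,"y":0,"z":0.4,"rx":0,"ry":0,"rz":0},{"x":0,"y":0,"z":0.4,"rx":0,"ry":0,"rz":0},{"x":0,"y":0,"z":0.4,"rx":0,"ry":0,"rz":0},{"x":0,"y":0,"z":0.4,"rx":0,"ry":0,"rz":0},{"x":0,"y":0,"z":0,"rx":0,"ry":0,"rz":0}]'
python3 - <<'E'
from h import *
st()
i=cam('top')['image'][:,:,::-1];b=cam('side')['image'][:,:,::-1]
a=cv2.resize(i[192:332,203:373],None,fx=2.35,fy=2.35,interpolation=2)
b=cv2.resize(b[170:310,155:325],None,fx=2.35,fy=2.35,interpolation=2)
cv2.imwrite('pics/both4.png',np.hstack([a,b]))
E
```

```text
time: 9.2
eef_pos: [0.4417, -0.1101, 0.0512]
ee_rot: [0.062, 0.998, 0.001, 0.002]
ft_force: [-0.2, -0.5, 0.5]
gripper_width: 0.0002
grip_force: 0.0
t 9.2 tcp [-32.62  176.558  51.172] tip [-32.552 176.593  37.172] F [-0.09  -0.526  0.483] w 0.0002055088611546004 reach 0.014
[[-1.     0.006  0.005]
 [ 0.006  1.     0.003]
 [-0.005  0.003 -1.   ]]
```

View pics/both4.png

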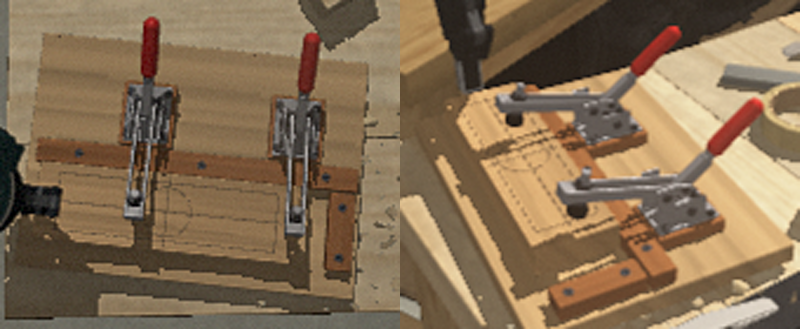

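```bash
python3 - <<'E'
from h import *
for c in [(62,200),(62,215),(62,188)]:
  for z in(.037,.051): print(c,z,J(plane('top',np.array(c)/2.35+[203,192],z,False)))
i=cam('top')['image'][:,:,::-1];cv2.imwrite('pics/top5.png',i)
a=cv2.resize(i[245:315,195:295],None,fx=7.5,fy=7.5,interpolation=2);cv2.imwrite('pics/c5.png',a)
E
```

```text
(62, 200) 0.037 [-30.52094364 125.85248328  37.        ]
(62, 200) 0.051 [-30.80297475 123.89266256  51.        ]
(62, 215) 0.037 [-44.10202487 124.15435735  37.        ]
(62, 215) 0.051 [-44.1726976  122.22096407  51.        ]
(62, 188) 0.037 [-19.59812274 127.21823061  37.        ]
(62, 188) 0.051 [-20.05014249 125.23715517  51.        ]
```

View pics/c5.png

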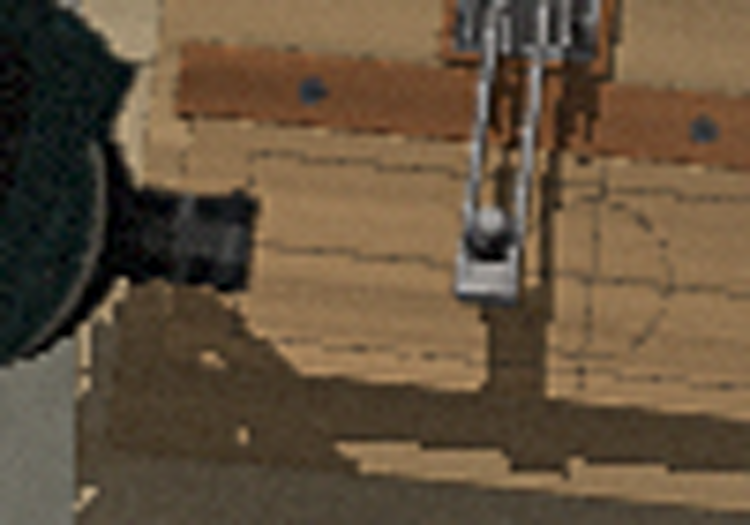

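```bash
python3 - <<'E'
from h import *
def W(j):return np.r_[O_+ex*j[0]/1e3+ey*j[1]/1e3,j[2]/1e3]
for nm,j in dict(tip=(-32.5,176.6,37),freeend=(-30,148,51),freefar=(5,148,51),freenear=(-65,148,51),body=(-32.5,176.6,110)).items():
  for n in('top','side'):
    d=cam(n);p=d['mtx']@(d['R']@W(j)+d['t']);print(nm,n,p[:2]/p[2],'c5' if n=='top' else 'both4',((p[:2]/p[2]-[195,245])*7.5 if n=='top' else (p[:2]/p[2]-O[n])*2.35+[400,0]))
b=cam('side')['image'][:,:,::-1]
cv2.imwrite('pics/c6.png',cv2.resize(b[150:260,140:260],None,fx=5,fy=5,interpolation=2))
E
```

```text
tip top [206.19905158 275.6668939 ] c5 [ 83.99288684 230.00170428]
tip side [184.12923951 207.41425997] both4 [468.45371285  87.92351092]
freeend top [218.29193133 275.59291188] c5 [174.68948498 229.44683908]
freeend side [188.43301932 207.67311835] both4 [478.56759541  88.53182812]
freefar top [220.38164343 259.29111701] c5 [190.36232571 107.18337754]
freefar side [203.50250074 204.02675832] both4 [513.98087675  79.96288205]
freenear top [216.17044982 292.14253921] c5 [158.77837364 353.56904409]
freenear side [172.86815554 211.43934597] both4 [441.99016551  97.38246303]
body top [199.21285563 274.28673083] c5 [ 31.59641722 219.65048125]
body side [180.5970213  178.92785221] both4 [460.15300007  20.98045269]
```

View pics/c6.png

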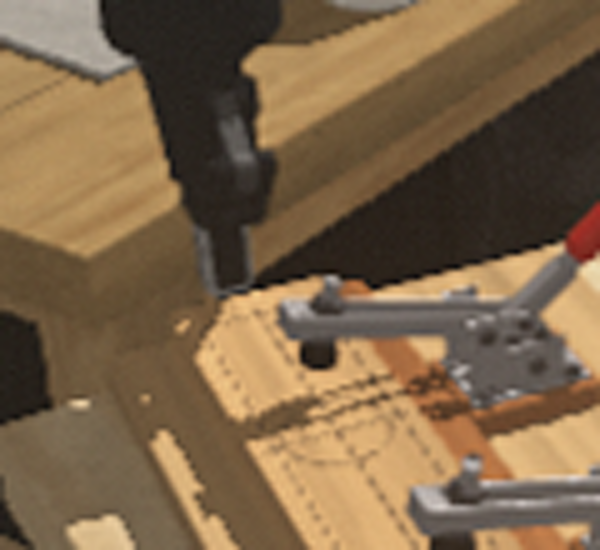

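Projected, the tip agrees with the side view, just off the free end. The dark bar at c5 (255,240) is the knuckle about 60 mm out in y, which would come close to the free clamp's arm. I'll tilt 20° so the body leans away, then approach.

```bash
python3 -m jog '[{"x":-0.04,"y":0,"z":0.02,"rx":1,"ry":0,"rz":0},{"x":0,"y":0,"z":0,"rx":1,"ry":0,"rz":0},{"x":0,"y":0,"z":0,"rx":0,"ry":0,"rz":0},{"x":0,"y":-0.032,"z":0.0115,"rx":0,"ry":0,"rz":0},{"x":0,"y":-0.032,"z":0.0115,"rx":0,"ry":0,"rz":0},{"x":0,"y":-0.032,"z":0.0115,"rx":0,"ry":0,"rz":0},{"x":0,"y":-0.032,"z":0.0115,"rx":0,"ry":0,"rz":0},{"x":0,"y":-0.032,"z":0.0115,"rx":0,"ry":0,"rz":0},{"x":0,"y":-0.032,"z":0.0115,"rx":0,"ry":0,"rz":0},{"x":0,"y":0,"z":0,"rx":0,"ry":0,"rz":0}]'
python3 -c "from h import *;M=st();print(M.T@[0,-1,0]/60)"
```

```text
time: 10.7
eef_pos: [0.4439, -0.1225, 0.051]
ee_rot: [0.062, 0.983, -0.173, -0.008]
ft_force: [-0.0, -0.4, 0.3]
gripper_width: -0.0001
grip_force: 0.0
t 10.7 tcp [-29.01  164.512  50.951] tip [-28.951 159.736  37.791] F [ 0.047 -0.396  0.331] w -0.0001429471355648206 reach 0.014
[[-1.     0.007  0.004]
 [ 0.005  0.94  -0.341]
 [-0.006 -0.341 -0.94 ]]
[-0.    -0.016  0.006]
```

```bash
python3 -m jog '[{"x":0,"y":-0.032,"z":0.014,"rx":0,"ry":0,"rz":0},{"x":0,"y":-0.032,"z":0.014,"rx":0,"ry":0,"rz":0},{"x":0,"y":-0.032,"z":0.014,"rx":0,"ry":0,"rz":0},{"x":0,"y":-0.032,"z":0.0115,"rx":0,"ry":0,"rz":0},{"x":0,"y":-0.032,"z":0.0115,"rx":0,"ry":0,"rz":0},{"x":0,"y":-0.032,"z":0.0115,"rx":0,"ry":0,"rz":0},{"x":0,"y":-0.032,"z":0.0115,"rx":0,"ry":0,"rz":0},{"x":0,"y":-0.032,"z":0.0115,"rx":0,"ry":0,"rz":0},{"x":0,"y":-0.032,"z":0.0115,"rx":0,"ry":0,"rz":0},{"x":0,"y":-0.032,"z":0.0115,"rx":0,"ry":0,"rz":0}]'
python3 - <<'E'
from h import *
st()
cv2.imwrite('pics/top7.png',cam('top')['image'][:,:,::-1])
# stop gap: pencil frame right end / blank edge profile along a line at jig x=-40,z=.051
d=cam('top');g=cv2.cvtColor(d['image'],cv2.COLOR_RGB2GRAY)
o=cv2.imread('pics/top3.png',0)
for nm,im in(('before',o),('now',g)):
  r=[]
  for y in range(-124,-80,2):
    w=np.r_[O_+ex*-.055+ey*y/1e3,.045];p=d['mtx']@(d['R']@w+d['t']);p=p[:2]/p[2]
    r.append(int(cv2.getRectSubPix(im,(1,1),tuple(map(float,p)))[0,0]))
  print(nm,r)
E
```

```text
time: 11.95
eef_pos: [0.4414, -0.1429, 0.0506]
ee_rot: [0.062, 0.983, -0.173, -0.008]
ft_force: [0.0, 5.1, 3.2]
gripper_width: 0.0002
grip_force: 2.5
t 11.95 tcp [-29.082 143.928  50.612] tip [-29.022 139.152  37.452] F [-0.594  5.094  3.214] w 0.00019168664887768126 reach 0.014
[[-1.     0.007  0.004]
 [ 0.005  0.94  -0.341]
 [-0.006 -0.341 -0.94 ]]
before [77, 77, 71, 33, 101, 121, 121, 117, 120, 123, 100, 66, 58, 64, 61, 57, 57, 59, 97, 66, 52, 96]
now [82, 81, 79, 34, 112, 134, 92, 71, 97, 117, 122, 100, 66, 59, 64, 61, 64, 58, 100, 75, 56, 100]
```

```bash
python3 -m jog '[{"x":0,"y":-0.016,"z":0.006,"rx":0,"ry":0,"rz":0},{"x":0,"y":-0.016,"z":0.006,"rx":0,"ry":0,"rz":0},{"x":0,"y":-0.016,"z":0.006,"rx":0,"ry":0,"rz":0},{"x":0,"y":-0.016,"z":0.006,"rx":0,"ry":0,"rz":0},{"x":0,"y":-0.016,"z":0.006,"rx":0,"ry":0,"rz":0},{"x":0,"y":0,"z":0,"rx":0,"ry":0,"rz":0},{"x":0,"y":0,"z":0,"rx":0,"ry":0,"rz":0},{"x":0,"y":0,"z":0,"rx":0,"ry":0,"rz":0},{"x":0,"y":0,"z":0,"rx":0,"ry":0,"rz":0},{"x":0,"y":0,"z":0,"rx":0,"ry":0,"rz":0}]'
python3 - <<'E'
from h import *
st()
f=lambda i:cv2.resize(i[250:325,203:373],None,fx=3.9,fy=3.9,interpolation=2)
cv2.imwrite('pics/cmp8.png',np.vstack([f(cv2.imread('pics/top7.png')),f(cam('top')['image'][:,:,::-1])]))
E
```

```text
time: 13.25
eef_pos: [0.4407, -0.1479, 0.0505]
ee_rot: [0.062, 0.983, -0.173, -0.008]
ft_force: [1.2, 1.1, 1.8]
gripper_width: -0.0001
grip_force: 0.8
t 13.25 tcp [-29.158 138.899  50.52 ] tip [-29.1   134.121  37.361] F [1.039 1.272 1.768] w -5.689744621242945e-05 reach 0.014
[[-1.     0.007  0.004]
 [ 0.005  0.94  -0.341]
 [-0.006 -0.341 -0.94 ]]
```

View pics/cmp8.png

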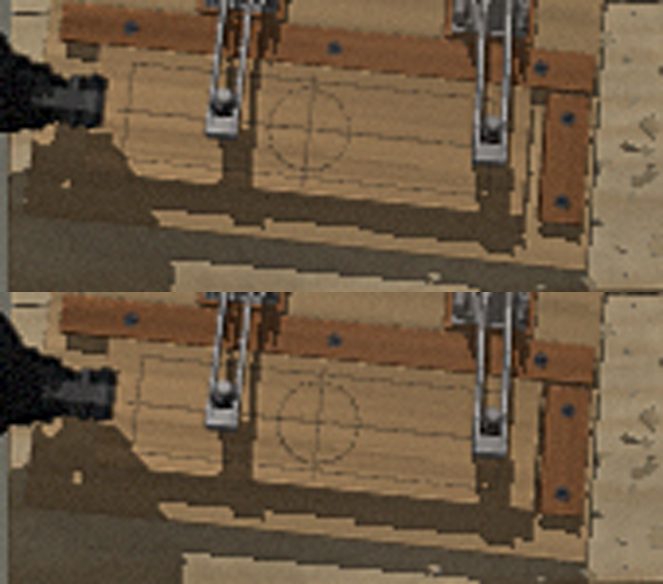

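The lower panel shows the blank sliding along the fence, with only a few mm left at the stop. That was my tenth picture, so I continue by force and numbers.

```bash
python3 -m jog '[{"x":0,"y":-0.016,"z":0.006,"rx":0,"ry":0,"rz":0},{"x":0,"y":-0.016,"z":0.006,"rx":0,"ry":0,"rz":0},{"x":0,"y":-0.016,"z":0.006,"rx":0,"ry":0,"rz":0},{"x":0,"y":-0.016,"z":0.006,"rx":0,"ry":0,"rz":0},{"x":0,"y":0,"z":0,"rx":0,"ry":0,"rz":0},{"x":0,"y":0,"z":0,"rx":0,"ry":0,"rz":0},{"x":0,"y":0,"z":0,"rx":0,"ry":0,"rz":0},{"x":0,"y":0,"z":0,"rx":0,"ry":0,"rz":0},{"x":0,"y":0,"z":0,"rx":0,"ry":0,"rz":0},{"x":0,"y":0,"z":0,"rx":0,"ry":0,"rz":0}]'
python3 -c "from h import *;st()"
```

```text
time: 14.55
eef_pos: [0.4402, -0.152, 0.0505]
ee_rot: [0.062, 0.983, -0.173, -0.008]
ft_force: [-0.6, 0.2, 0.3]
gripper_width: 0.0004
grip_force: 0.2
t 14.55 tcp [-29.201 134.786  50.48 ] tip [-29.143 130.009  37.321] F [-0.592  0.144  0.296] w 0.00039696555144457614 reach 0.014
[[-1.     0.007  0.004]
 [ 0.005  0.94  -0.341]
 [-0.006 -0.341 -0.94 ]]
```

```bash
python3 -m jog '[{"x":0,"y":-0.016,"z":0.006,"rx":0,"ry":0,"rz":0},{"x":0,"y":-0.016,"z":0.006,"rx":0,"ry":0,"rz":0},{"x":0,"y":-0.016,"z":0.006,"rx":0,"ry":0,"rz":0},{"x":0,"y":0,"z":0,"rx":0,"ry":0,"rz":0},{"x":0,"y":0,"z":0,"rx":0,"ry":0,"rz":0},{"x":0,"y":0,"z":0,"rx":0,"ry":0,"rz":0},{"x":0,"y":0,"z":0,"rx":0,"ry":0,"rz":0},{"x":0,"y":0,"z":0,"rx":0,"ry":0,"rz":0},{"x":0,"y":0,"z":0,"rx":0,"ry":0,"rz":0},{"x":0,"y":0,"z":0,"rx":0,"ry":0,"rz":0}]'
python3 -c "from h import *;st()"
```

```text
time: 15.8
eef_pos: [0.4401, -0.1534, 0.0504]
ee_rot: [0.061, 0.983, -0.171, -0.007]
ft_force: [1.0, 20.6, 11.9]
gripper_width: -0.0001
grip_force: 10.8
t 15.8 tcp [-29.167 133.431  50.365] tip [-29.094 128.707  37.187] F [-1.489 20.546 11.909] w -0.00014308866595914182 reach 0.014
[[-1.     0.005  0.005]
 [ 0.003  0.941 -0.337]
 [-0.007 -0.337 -0.941]]
```

Home: it stopped hard with the tip at y=128.7, as expected. Backing off, rising and levelling.

```bash
python3 -m jog '[{"x":0,"y":0.05,"z":-0.018,"rx":0,"ry":0,"rz":0},{"x":0,"y":0.25,"z":-0.09,"rx":0,"ry":0,"rz":0},{"x":0,"y":0.25,"z":-0.09,"rx":0,"ry":0,"rz":0},{"x":0,"y":-0.163,"z":-0.45,"rx":0,"ry":0,"rz":0},{"x":0,"y":-0.163,"z":-0.45,"rx":0,"ry":0,"rz":0},{"x":0,"y":-0.163,"z":-0.45,"rx":0,"ry":0,"rz":0},{"x":0,"y":-0.163,"z":-0.45,"rx":0,"ry":0,"rz":0},{"x":0,"y":-0.163,"z":-0.45,"rx":-1,"ry":0,"rz":0},{"x":0,"y":0,"z":-0.2,"rx":-1,"ry":0,"rz":0},{"x":0,"y":0,"z":0,"rx":0,"ry":0,"rz":0}]'
python3 - <<'E'
from h import *
M=st();s=env.sense();print(M.T@(np.array([97,-84,190])-J(s['eef_pos'])-M[:,2]*14)/60)
# stop gap: intensity profile along y at several x, z=.051 ; fence gap: along x
d=cam('top');g=cv2.cvtColor(d['image'],cv2.COLOR_RGB2GRAY).astype(np.float32)
def prof(pts):
  o=[]
  for j in pts:
    w=np.r_[O_+ex*j[0]/1e3+ey*j[1]/1e3,j[2]/1e3];p=d['mtx']@(d['R']@w+d['t']);p=p[:2]/p[2]
    o.append(int(cv2.remap(g,np.float32([[p[0]]]),np.float32([[p[1]]]),1)[0,0]))
  return o
for x in(-30,-50,-60):print('stop x',x,prof([(x,y,45) for y in range(-130,-99,2)]))
for x in(-30,-50):print('free x',x,prof([(x,y,51) for y in range(104,140,2)]))
for y in(100,80,20,-20,-50):print('fence y',y,prof([(x,y,45) for x in range(-10,18,2)]))
E
```

```text
time: 17.05
eef_pos: [0.4439, -0.119, 0.2064]
ee_rot: [0.063, 0.998, 0.0, 0.004]
ft_force: [0.6, -0.4, -1.0]
gripper_width: -0.0002
grip_force: 0.0
t 17.05 tcp [-29.424 167.952 206.413] tip [-29.321 167.959 192.414] F [ 0.656 -0.346 -0.97 ] w -0.00017159814135753494 reach 0.014
[[-1.     0.008  0.007]
 [ 0.008  1.     0.001]
 [-0.007  0.001 -1.   ]]
[-2.138 -4.182  0.053]
stop x -30 [85, 82, 81, 83, 74, 43, 118, 120, 111, 112, 113, 116, 107, 105, 109, 83]
stop x -50 [81, 84, 81, 88, 81, 67, 98, 112, 112, 112, 111, 112, 117, 108, 69, 49]
stop x -60 [72, 80, 85, 90, 76, 57, 123, 122, 120, 120, 121, 122, 121, 125, 94, 64]
free x -30 [108, 112, 115, 124, 125, 125, 124, 128, 115, 125, 129, 131, 130, 128, 130, 131, 128, 128]
free x -50 [121, 124, 124, 123, 124, 124, 121, 125, 120, 129, 131, 130, 132, 133, 132, 134, 134, 132]
fence y 100 [119, 125, 118, 97, 119, 117, 114, 75, 83, 87, 83, 80, 76, 74]
fence y 80 [116, 119, 112, 99, 119, 120, 114, 65, 80, 84, 83, 79, 78, 80]
fence y 20 [114, 116, 106, 104, 115, 114, 107, 79, 91, 88, 85, 85, 82, 84]
fence y -20 [114, 111, 97, 101, 114, 115, 107, 91, 88, 89, 87, 86, 89, 87]
fence y -50 [112, 110, 104, 99, 113, 113, 109, 58, 81, 93, 90, 87, 88, 92]
```

Seated: the profiles show the stop contact at y≈-120, the free end at y≈+120 and a closed fence line. Moving over the stop clamp's grip.

```bash
python3 -m jog '[{"x":-0.356,"y":-0.7,"z":0,"rx":0,"ry":0,"rz":0},{"x":-0.356,"y":-0.7,"z":0,"rx":0,"ry":0,"rz":0},{"x":-0.356,"y":-0.7,"z":0,"rx":0,"ry":0,"rz":0},{"x":-0.356,"y":-0.7,"z":0,"rx":0,"ry":0,"rz":0},{"x":-0.356,"y":-0.7,"z":0,"rx":0,"ry":0,"rz":0},{"x":-0.356,"y":-0.7,"z":0,"rx":0,"ry":0,"rz":0},{"x":0,"y":0,"z":0.38,"rx":0,"ry":0,"rz":0},{"x":0,"y":0,"z":0.38,"rx":0,"ry":0,"rz":0},{"x":0,"y":0,"z":0.38,"rx":0,"ry":0,"rz":0},{"x":0,"y":0,"z":0,"rx":0,"ry":0,"rz":0}]'
python3 - <<'E'
from h import *
M=st();s=env.sense();print(M.T@(np.array([98,-84,116])-J(s['eef_pos'])-M[:,2]*14)/60)
E
```

```text
time: 18.35
eef_pos: [0.5397, -0.3815, 0.1356]
ee_rot: [0.061, 0.998, 0.001, 0.001]
ft_force: [0.2, 0.8, 0.7]
gripper_width: 0.0
grip_force: 0.0
t 18.35 tcp [ 96.872 -81.319 135.566] tip [ 96.893 -81.301 121.566] F [0.149 0.792 0.653] w 2.0672127424383878e-05 reach 0.014
[[-1.     0.004  0.002]
 [ 0.004  1.     0.001]
 [-0.002  0.001 -1.   ]]
[-0.018 -0.045  0.093]
```

```bash
python3 -m jog '[{"x":0,"y":-0.045,"z":0.08,"rx":0,"ry":0,"rz":0},{"x":-0.01,"y":0,"z":0.04,"rx":0,"ry":0,"rz":0},{"x":-0.02,"y":0,"z":0.04,"rx":0,"ry":0,"rz":0},{"x":-0.02,"y":0,"z":0.04,"rx":0,"ry":0,"rz":0},{"x":-0.02,"y":0,"z":0.04,"rx":0,"ry":0,"rz":0},{"x":-0.02,"y":0,"z":0.04,"rx":0,"ry":0,"rz":0},{"x":-0.02,"y":0,"z":0.04,"rx":0,"ry":0,"rz":0},{"x":0,"y":0,"z":0,"rx":0,"ry":0,"rz":0},{"x":0,"y":0,"z":0,"rx":0,"ry":0,"rz":0},{"x":0,"y":0,"z":0,"rx":0,"ry":0,"rz":0}]'
python3 -c "from h import *;st()"
```

```text
time: 19.6
eef_pos: [0.5461, -0.3873, 0.1187]
ee_rot: [0.062, 0.998, 0.0, 0.003]
ft_force: [0.4, -0.8, 0.8]
gripper_width: 0.0
grip_force: 0.5
t 19.6 tcp [103.87  -86.253 118.666] tip [103.953 -86.238 104.666] F [ 0.503 -0.722  0.779] w 1.572430564603284e-05 reach 0.014
[[-1.     0.005  0.006]
 [ 0.005  1.     0.001]
 [-0.006  0.001 -1.   ]]
```

```bash
python3 -m jog '[{"x":-0.02,"y":0.005,"z":0.04,"rx":0,"ry":0,"rz":0},{"x":-0.02,"y":0.005,"z":0.04,"rx":0,"ry":0,"rz":0},{"x":-0.02,"y":0.005,"z":0.04,"rx":0,"ry":0,"rz":0},{"x":-0.02,"y":0,"z":0.04,"rx":0,"ry":0,"rz":0},{"x":-0.02,"y":0,"z":0.04,"rx":0,"ry":0,"rz":0},{"x":-0.02,"y":0,"z":0.04,"rx":0,"ry":0,"rz":0},{"x":-0.02,"y":0,"z":0.04,"rx":0,"ry":0,"rz":0},{"x":0,"y":0,"z":0,"rx":0,"ry":0,"rz":0},{"x":0,"y":0,"z":0,"rx":0,"ry":0,"rz":0},{"x":0,"y":0,"z":0,"rx":0,"ry":0,"rz":0}]'
python3 - <<'E'
from h import *
st()
for n in('top','side'):
    h=cv2.cvtColor(cam(n)['image'],cv2.COLOR_RGB2HSV)
    k=(((h[...,0]<6)|(h[...,0]>174))&(h[...,1]>170)&(h[...,2]>60)).astype(np.uint8)
    _,l,s,ce=cv2.connectedComponentsWithStats(k)
    print(n,[(ce[i].round(1).tolist(),s[i].tolist()) for i in range(1,len(s)) if 20<s[i][4]<600 and 200<ce[i][0]<345 and 170<ce[i][1]<260])
E
```

```text
time: 20.85
eef_pos: [0.5549, -0.3874, 0.1021]
ee_rot: [0.062, 0.998, 0.0, 0.003]
ft_force: [0.3, 0.9, 0.0]
gripper_width: -0.0001
grip_force: 0.0
t 20.85 tcp [112.593 -85.379 102.063] tip [112.683 -85.364  88.063] F [0.2   0.89  0.034] w -0.0001304789655888169 reach 0.014
[[-1.     0.005  0.006]
 [ 0.005  1.     0.001]
 [-0.006  0.001 -1.   ]]
top []
side [([263.6, 190.5], [253, 181, 22, 21, 170]), ([303.7, 232.6], [290, 225, 26, 16, 141])]
```

```bash
python3 -m jog '[{"x":-0.02,"y":0,"z":0.035,"rx":0,"ry":0,"rz":0},{"x":-0.02,"y":0,"z":0.035,"rx":0,"ry":0,"rz":0},{"x":-0.02,"y":0,"z":0.035,"rx":0,"ry":0,"rz":0},{"x":-0.02,"y":0,"z":0.035,"rx":0,"ry":0,"rz":0},{"x":-0.01,"y":0,"z":0.025,"rx":0,"ry":0,"rz":0},{"x":0,"y":0,"z":0,"rx":0,"ry":0,"rz":0},{"x":0,"y":0,"z":0,"rx":0,"ry":0,"rz":0},{"x":0,"y":0,"z":0,"rx":0,"ry":0,"rz":0},{"x":0,"y":0,"z":0,"rx":0,"ry":0,"rz":0},{"x":0,"y":0,"z":0,"rx":0,"ry":0,"rz":0}]'
python3 -c "from h import *;st()"
```

```text
time: 22.2
eef_pos: [0.5603, -0.3881, 0.0922]
ee_rot: [0.062, 0.998, 0.0, 0.003]
ft_force: [-0.3, 0.4, -0.8]
gripper_width: -0.0002
grip_force: 0.0
t 22.2 tcp [118.036 -85.428  92.176] tip [118.125 -85.414  78.176] F [-0.363  0.34  -0.832] w -0.000217054144514296 reach 0.014
[[-1.     0.005  0.006]
 [ 0.005  1.     0.001]
 [-0.006  0.001 -1.   ]]
```

```bash
python3 -m jog '[{"x":-0.01,"y":0,"z":0.012,"rx":0,"ry":0,"rz":0},{"x":-0.01,"y":0,"z":0.012,"rx":0,"ry":0,"rz":0},{"x":-0.01,"y":0,"z":0.012,"rx":0,"ry":0,"rz":0},{"x":0,"y":0,"z":0.012,"rx":0,"ry":0,"rz":0},{"x":0,"y":0,"z":0,"rx":0,"ry":0,"rz":0},{"x":0,"y":0,"z":0,"rx":0,"ry":0,"rz":0},{"x":0,"y":0,"z":0,"rx":0,"ry":0,"rz":0},{"x":0,"y":0,"z":0,"rx":0,"ry":0,"rz":0},{"x":0,"y":0,"z":0,"rx":0,"ry":0,"rz":0},{"x":0,"y":0,"z":0,"rx":0,"ry":0,"rz":0}]'
python3 - <<'E'
from h import *
st()
cv2.imwrite('pics/side9.png',cam('side')['image'][:,:,::-1])
h=cv2.cvtColor(cam('side')['image'],cv2.COLOR_RGB2HSV)
k=(((h[...,0]<6)|(h[...,0]>174))&(h[...,1]>170)&(h[...,2]>60)).astype(np.uint8)
_,l,s,ce=cv2.connectedComponentsWithStats(k)
print([(ce[i].round(1).tolist(),s[i].tolist()) for i in range(1,len(s)) if 20<s[i][4]<600 and 200<ce[i][0]<345 and 170<ce[i][1]<260])
E
```

```text
time: 23.45
eef_pos: [0.5615, -0.3884, 0.0901]
ee_rot: [0.062, 0.998, -0.0, 0.003]
ft_force: [-7.3, 2.1, 11.7]
gripper_width: 0.0003
grip_force: 6.0
t 23.45 tcp [119.286 -85.578  90.092] tip [119.366 -85.574  76.093] F [-7.461  1.176 11.738] w 0.00026612393496995053 reach 0.014
[[-1.     0.005  0.006]
 [ 0.005  1.     0.   ]
 [-0.006  0.    -1.   ]]
[([263.5, 190.7], [253, 181, 22, 21, 169]), ([303.6, 238.0], [291, 232, 25, 12, 124])]
```

```bash
python3 -m jog '[{"x":0.005,"y":0,"z":0.006,"rx":0,"ry":0,"rz":0},{"x":0,"y":0,"z":0.006,"rx":0,"ry":0,"rz":0},{"x":0,"y":0,"z":0,"rx":0,"ry":0,"rz":0},{"x":0,"y":0,"z":0,"rx":0,"ry":0,"rz":0},{"x":0,"y":0,"z":0,"rx":0,"ry":0,"rz":0},{"x":0,"y":0,"z":0,"rx":0,"ry":0,"rz":0},{"x":0,"y":0,"z":0,"rx":0,"ry":0,"rz":0},{"x":0,"y":0,"z":0,"rx":0,"ry":0,"rz":0},{"x":0,"y":0,"z":0,"rx":0,"ry":0,"rz":0},{"x":0,"y":0,"z":0,"rx":0,"ry":0,"rz":0}]'
python3 -c "from h import *;st()"
```

```text
time: 24.75
eef_pos: [0.5615, -0.3884, 0.0896]
ee_rot: [0.062, 0.998, -0.0, 0.003]
ft_force: [-6.8, 3.0, 14.1]
gripper_width: 0.0001
grip_force: 6.8
t 24.75 tcp [119.265 -85.556  89.631] tip [119.353 -85.554  75.631] F [-7.159  2.206 14.109] w 0.00011115209969523 reach 0.014
[[-1.     0.005  0.006]
 [ 0.005  1.     0.   ]
 [-0.006  0.    -1.   ]]
```

```bash
python3 -m jog '[{"x":0.005,"y":0,"z":0.008,"rx":0,"ry":0,"rz":0},{"x":0,"y":0,"z":0.008,"rx":0,"ry":0,"rz":0},{"x":0,"y":0,"z":0,"rx":0,"ry":0,"rz":0},{"x":0,"y":0,"z":0,"rx":0,"ry":0,"rz":0},{"x":0,"y":0,"z":0,"rx":0,"ry":0,"rz":0},{"x":0,"y":0,"z":0,"rx":0,"ry":0,"rz":0},{"x":0,"y":0,"z":0,"rx":0,"ry":0,"rz":0},{"x":0,"y":0,"z":0,"rx":0,"ry":0,"rz":0},{"x":0,"y":0,"z":0,"rx":0,"ry":0,"rz":0},{"x":0,"y":0,"z":0,"rx":0,"ry":0,"rz":0}]'
python3 -c "from h import *;st()"
```

```text
time: 26.0
eef_pos: [0.5614, -0.3884, 0.089]
ee_rot: [0.062, 0.998, -0.0, 0.004]
ft_force: [-5.5, 2.7, 16.5]
gripper_width: 0.0001
grip_force: 7.8
t 26.0 tcp [119.225 -85.613  88.955] tip [119.323 -85.613  74.955] F [-5.825  2.016 16.54 ] w 0.00014803738493683564 reach 0.014
[[-1.     0.005  0.007]
 [ 0.005  1.    -0.   ]
 [-0.007 -0.    -1.   ]]
```

```bash
cat >> h.py <<'E'
def handles():
    d=cam('side');h=cv2.cvtColor(d['image'],cv2.COLOR_RGB2HSV)
    k=(((h[...,0]<6)|(h[...,0]>174))&(h[...,1]>150)&(h[...,2]>50)).astype(np.uint8)
    _,l,s,ce=cv2.connectedComponentsWithStats(k)
    n=np.r_[ey,0];o=-d['R'].T@d['t']
    for i in range(1,len(s)):
        if 40<s[i][4]<600 and 240<ce[i][0]<345 and 170<ce[i][1]<260:
            yj=.055 if ce[i][0]<280 else -.085
            v,u=np.where(l==i);r=(d['R'].T@np.linalg.solve(d['mtx'],np.c_[u,v,np.ones(len(u))].T)).T
            t=((O_+ey*yj)@ey-o@n)/(r@n);P=o+r*t[:,None]
            xz=np.c_[(P[:,:2]-O_)@ex,P[:,2]]*1e3
            r_,_,vt=np.linalg.svd(xz-xz.mean(0),full_matrices=False);a=vt[0]*np.sign(vt[0][0])
            q=xz@a
            print('grip y',yj,'n',len(u),'mean',xz.mean(0).round(1),'angle',np.degrees(np.arctan2(a[1],a[0])).round(1),'top',np.percentile(xz[:,1],[2,98]).round(1),'xrange',xz[:,0].min().round(1),xz[:,0].max().round(1))
E
python3 -c "
from h import *
handles()"
```

```text
grip y 0.055 n 189 mean [109.8 105.1] angle 35.9 top [ 85.2 123.1] xrange 85.0 135.0
grip y -0.085 n 138 mean [125.   64.4] angle -4.1 top [56.9 73.3] xrange 95.3 152.4
```

The stop handle reads about -4° (full is -2.3°, with the finger partly hiding it), so it is at its hard stop. Lifting off and moving to the other grip.

```bash
python3 -m jog '[{"x":0,"y":0,"z":-0.05,"rx":0,"ry":0,"rz":0},{"x":0,"y":0,"z":-0.4,"rx":0,"ry":0,"rz":0},{"x":0,"y":0,"z":-0.4,"rx":0,"ry":0,"rz":0},{"x":0,"y":0,"z":-0.35,"rx":0,"ry":0,"rz":0},{"x":0.093,"y":0.585,"z":0,"rx":0,"ry":0,"rz":0},{"x":0.093,"y":0.585,"z":0,"rx":0,"ry":0,"rz":0},{"x":0.093,"y":0.585,"z":0,"rx":0,"ry":0,"rz":0},{"x":0.093,"y":0.585,"z":0,"rx":0,"ry":0,"rz":0},{"x":0,"y":0,"z":0.3,"rx":0,"ry":0,"rz":0},{"x":0,"y":0,"z":0,"rx":0,"ry":0,"rz":0}]'
python3 -c "
from h import *
st();handles()"
```

```text
time: 27.3
eef_pos: [0.5559, -0.2457, 0.1409]
ee_rot: [0.062, 0.998, 0.001, 0.002]
ft_force: [-0.4, -0.7, -0.2]
gripper_width: -0.0001
grip_force: 0.0
t 27.3 tcp [ 96.808  55.52  140.877] tip [ 96.876  55.543 126.877] F [-0.35 -0.77 -0.19] w -5.076132394902072e-05 reach 0.014
[[-1.     0.005  0.005]
 [ 0.005  1.     0.002]
 [-0.005  0.002 -1.   ]]
grip y 0.055 n 186 mean [109.9 105. ] angle 35.8 top [ 85.2 122.9] xrange 85.0 135.0
grip y -0.085 n 172 mean [124.8  69.1] angle -2.8 top [61.  77.3] xrange 95.3 152.2
```

The stop clamp is down at -2.8°. Now the same on the free clamp.

```bash
python3 -m jog '[{"x":0,"y":0,"z":0.17,"rx":0,"ry":0,"rz":0},{"x":-0.01,"y":0,"z":0.04,"rx":0,"ry":0,"rz":0},{"x":-0.022,"y":0,"z":0.042,"rx":0,"ry":0,"rz":0},{"x":-0.022,"y":0,"z":0.042,"rx":0,"ry":0,"rz":0},{"x":-0.022,"y":0,"z":0.042,"rx":0,"ry":0,"rz":0},{"x":-0.022,"y":0,"z":0.042,"rx":0,"ry":0,"rz":0},{"x":-0.022,"y":0,"z":0.042,"rx":0,"ry":0,"rz":0},{"x":-0.022,"y":0,"z":0.042,"rx":0,"ry":0,"rz":0},{"x":-0.022,"y":0,"z":0.042,"rx":0,"ry":0,"rz":0},{"x":-0.022,"y":0,"z":0.042,"rx":0,"ry":0,"rz":0}]'
python3 -c "
from h import *
st();handles()"
```

```text
time: 28.6
eef_pos: [0.5676, -0.2475, 0.1087]
ee_rot: [0.062, 0.998, 0.0, 0.003]
ft_force: [0.9, -0.6, 1.9]
gripper_width: 0.0002
grip_force: 1.0
t 28.6 tcp [108.687  55.028 108.65 ] tip [108.772  55.043  94.65 ] F [ 0.971 -0.533  1.851] w 0.00015897058511180686 reach 0.014
[[-1.     0.005  0.006]
 [ 0.005  1.     0.001]
 [-0.006  0.001 -1.   ]]
grip y 0.055 n 138 mean [122.3  86.9] angle 17.8 top [ 74.8 100.1] xrange 94.3 147.6
grip y -0.085 n 173 mean [124.7  69.1] angle -2.5 top [60.7 77.3] xrange 95.3 152.2
```

```bash
python3 -m jog '[{"x":-0.022,"y":0,"z":0.04,"rx":0,"ry":0,"rz":0},{"x":-0.022,"y":0,"z":0.04,"rx":0,"ry":0,"rz":0},{"x":-0.022,"y":0,"z":0.035,"rx":0,"ry":0,"rz":0},{"x":-0.022,"y":0,"z":0.035,"rx":0,"ry":0,"rz":0},{"x":-0.02,"y":0,"z":0.03,"rx":0,"ry":0,"rz":0},{"x":-0.02,"y":0,"z":0.03,"rx":0,"ry":0,"rz":0},{"x":0,"y":0,"z":0,"rx":0,"ry":0,"rz":0},{"x":0,"y":0,"z":0,"rx":0,"ry":0,"rz":0},{"x":0,"y":0,"z":0,"rx":0,"ry":0,"rz":0},{"x":0,"y":0,"z":0,"rx":0,"ry":0,"rz":0}]'
python3 -c "
from h import *
st();handles()"
```

```text
time: 29.9
eef_pos: [0.5754, -0.2485, 0.0964]
ee_rot: [0.062, 0.998, 0.0, 0.003]
ft_force: [0.2, -0.2, 0.4]
gripper_width: -0.0001
grip_force: 0.0
t 29.9 tcp [116.472  54.957  96.404] tip [116.562  54.97   82.404] F [ 0.209 -0.151  0.352] w -0.00013786661630505695 reach 0.014
[[-1.     0.005  0.006]
 [ 0.005  1.     0.001]
 [-0.006  0.001 -1.   ]]
grip y 0.055 n 120 mean [124.2  72.1] angle 2.2 top [65.2 80.6] xrange 96.6 150.5
grip y -0.085 n 174 mean [124.8  69.2] angle -2.9 top [61.  77.5] xrange 95.3 152.2
```

```bash
python3 -m jog '[{"x":-0.012,"y":0,"z":0.02,"rx":0,"ry":0,"rz":0},{"x":-0.012,"y":0,"z":0.02,"rx":0,"ry":0,"rz":0},{"x":-0.012,"y":0,"z":0.02,"rx":0,"ry":0,"rz":0},{"x":-0.01,"y":0,"z":0.02,"rx":0,"ry":0,"rz":0},{"x":0,"y":0,"z":0.02,"rx":0,"ry":0,"rz":0},{"x":0,"y":0,"z":0.02,"rx":0,"ry":0,"rz":0},{"x":0,"y":0,"z":0,"rx":0,"ry":0,"rz":0},{"x":0,"y":0,"z":0,"rx":0,"ry":0,"rz":0},{"x":0,"y":0,"z":0,"rx":0,"ry":0,"rz":0},{"x":0,"y":0,"z":0,"rx":0,"ry":0,"rz":0}]'
python3 -c "
from h import *
st();handles()"
```

```text
time: 31.2
eef_pos: [0.5781, -0.2489, 0.09]
ee_rot: [0.062, 0.998, 0.0, 0.003]
ft_force: [-5.2, 1.5, 12.1]
gripper_width: 0.0001
grip_force: 6.2
t 31.2 tcp [119.257  54.938  90.024] tip [119.354  54.945  76.024] F [-5.347  0.879 12.134] w 0.00011265334290370012 reach 0.014
[[-1.     0.005  0.007]
 [ 0.005  1.     0.001]
 [-0.007  0.001 -1.   ]]
grip y 0.055 n 114 mean [124.2  65.6] angle -3.1 top [58.7 73.5] xrange 96.5 150.6
grip y -0.085 n 174 mean [124.5  69. ] angle -2.6 top [60.6 77.3] xrange 95.3 152.2
```

Press 1.5 mm more, to the 16 N level of the first clamp, then retreat upward.

```bash
python3 -m jog '[{"x":0.005,"y":0,"z":0.009,"rx":0,"ry":0,"rz":0},{"x":0.005,"y":0,"z":0.009,"rx":0,"ry":0,"rz":0},{"x":0,"y":0,"z":0.009,"rx":0,"ry":0,"rz":0},{"x":0,"y":0,"z":0,"rx":0,"ry":0,"rz":0},{"x":0,"y":0,"z":0,"rx":0,"ry":0,"rz":0},{"x":0,"y":0,"z":0,"rx":0,"ry":0,"rz":0},{"x":0,"y":0,"z":0,"rx":0,"ry":0,"rz":0},{"x":0,"y":0,"z":0,"rx":0,"ry":0,"rz":0},{"x":0,"y":0,"z":0,"rx":0,"ry":0,"rz":0},{"x":0,"y":0,"z":0,"rx":0,"ry":0,"rz":0}]'
python3 -c "
from h import *
st()"
python3 -m jog '[{"x":0,"y":0,"z":-0.05,"rx":0,"ry":0,"rz":0},{"x":0,"y":0,"z":-0.4,"rx":0,"ry":0,"rz":0},{"x":0,"y":0,"z":-0.5,"rx":0,"ry":0,"rz":0},{"x":0,"y":0,"z":-0.5,"rx":0,"ry":0,"rz":0},{"x":0,"y":0,"z":-0.5,"rx":0,"ry":0,"rz":0},{"x":0,"y":0,"z":-0.5,"rx":0,"ry":0,"rz":0},{"x":0,"y":0.5,"z":0,"rx":0,"ry":0,"rz":0},{"x":0,"y":0.5,"z":0,"rx":0,"ry":0,"rz":0},{"x":0,"y":0.5,"z":0,"rx":0,"ry":0,"rz":0},{"x":0,"y":0,"z":0,"rx":0,"ry":0,"rz":0}]'
python3 - <<'E'
from h import *
st();handles()
d=cam('top');g=cv2.cvtColor(d['image'],cv2.COLOR_RGB2GRAY).astype(np.float32)
def prof(pts):
  o=[]
  for j in pts:
    w=np.r_[O_+ex*j[0]/1e3+ey*j[1]/1e3,j[2]/1e3];p=d['mtx']@(d['R']@w+d['t']);p=p[:2]/p[2]
    o.append(int(cv2.remap(g,np.float32([[p[0]]]),np.float32([[p[1]]]),1)[0,0]))
  return o
for x in(-30,-50,-60):print('stop x',x,prof([(x,y,45) for y in range(-130,-99,2)]))
for y in(100,80,20,-20,-50):print('fence y',y,prof([(x,y,45) for x in range(-10,18,2)]))
E
```

```text
time: 32.5
eef_pos: [0.5781, -0.2489, 0.0889]
ee_rot: [0.062, 0.998, -0.0, 0.004]
ft_force: [-3.6, 2.2, 16.5]
gripper_width: 0.0003
grip_force: 8.0
t 32.5 tcp [119.239  54.885  88.899] tip [119.356  54.889  74.899] F [-3.81   1.738 16.473] w 0.00025651255721906974 reach 0.014
[[-1.     0.005  0.008]
 [ 0.005  1.     0.   ]
 [-0.008  0.    -1.   ]]
time: 33.75
eef_pos: [0.5879, -0.1579, 0.2348]
ee_rot: [0.061, 0.998, 0.0, 0.003]
ft_force: [-0.3, -1.1, -0.9]
gripper_width: 0.0002
grip_force: 0.0
t 33.75 tcp [118.136 146.46  234.754] tip [118.225 146.477 220.754] F [-0.179 -1.164 -0.853] w 0.0001808031918481802 reach 0.014
[[-1.     0.003  0.006]
 [ 0.003  1.     0.001]
 [-0.006  0.001 -1.   ]]
grip y 0.055 n 138 mean [123.4  68.9] angle -2.3 top [61.3 76.6] xrange 96.5 150.6
grip y -0.085 n 174 mean [124.7  69.2] angle -2.7 top [61.  77.4] xrange 95.3 152.2
stop x -30 [94, 94, 92, 93, 83, 52, 129, 131, 125, 125, 130, 127, 120, 119, 120, 116]
stop x -50 [93, 90, 96, 93, 93, 73, 110, 126, 126, 125, 125, 126, 127, 126, 122, 107]
stop x -60 [82, 87, 90, 92, 86, 63, 139, 142, 138, 134, 138, 134, 134, 136, 137, 135]
fence y 100 [68, 70, 66, 59, 65, 64, 72, 64, 88, 93, 91, 85, 81, 86]
fence y 80 [129, 130, 123, 114, 130, 132, 124, 74, 91, 95, 93, 88, 85, 87]
fence y 20 [129, 128, 117, 117, 130, 130, 121, 92, 98, 95, 96, 95, 92, 93]
fence y -20 [127, 124, 108, 115, 127, 126, 117, 99, 96, 97, 98, 99, 92, 99]
fence y -50 [125, 121, 113, 106, 125, 127, 124, 64, 91, 100, 99, 96, 96, 99]
```

Both handles are at their stops (-2.3° and -2.7°), the blank's edges are unchanged and the robot is clear.

```bash
python3 -c "
from bench import env
print(env.finish_job())"
```

```text
the job is handed in; nothing more can be done
None
```

The job is handed in: by camera and force readings, the blank is seated against the fence and end stop, the stop-side and then the free-end clamp are pressed fully down, and the arm is clear at 33.8 s; the firmest touch was about 24 N, against the end stop.

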